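# Draw the filter plate of the flour-dust extractor and hold it up for inspection

### The arm

A 6-joint arm with a two-finger parallel gripper is mounted at the origin on a cart in front of the work surface, level with it; the furniture and walls round the work are solid. World frame = base frame: x ahead of the robot, y to its left, z up, the work surface at z = 0. Lengths are in m, angles in degrees, forces in N, time in s.
With the tool pointing down it reaches from about 0.35 to 0.85 m from the base axis. Payload 8.1 kg.
Tool frame: the origin (TCP) lies between the finger pads; the fingertips stand 17 mm ahead of it and the grasp point (between the pads) lies 2 mm behind it (manip.nose_length is the distance from the TCP to the fingertips, in m); z points along the fingers, y is the line along which they close (so a half turn about z gives the same grasp; the last joint's range is limited). The gripper opens to 85 mm and grips with 20 to 120 N. Pads are 22 mm wide; open, the fingers measure 114 mm over their backs; the gripper's body (76 mm by 85 mm) begins 54 mm behind the grasp point. The pads swing forward as they close: fully open they stand 13 mm farther back than shut.
Start: joints at [-70.669, 7.471, 85.268, -0, 87.261, -4.893], TCP at [0.246, -0.547, 0.248] pointing down, gripper open.
Joint ranges: [-169.43, 169.43], [-51.17, 129.36], [1.28, 143.12], [-76.62, 256.62], [0, 156.53], [-152.29, 152.29]. Speed limits (degrees/s): [136.94, 136.94, 159.86, 180, 180, 180].

### API

Orientations are given as a 3x3 rotation matrix whose columns are the frame's x, y, z axes.
In Python, from workcell import manip gives the robot as it stands. The module is installed in compiled form; this text tells all that it offers.
- The arm moves only by the tool drive_tool, never from a script. Its argument "commands" is a list of rows, each a list of 7 numbers: the shift along the tool's x, y, z in units of 30 mm (1.0 is 30 mm), then the turn, a rotation vector about the tool's x, y, z in rad, then the finger opening in mm, from 0 to 85.4. In form: [[dx, dy, dz, wx, wy, wz, gripper], ...]. A call has 1 to 12 rows; each row shifts and turns the commanded pose from where the row before left it, along the tool's axes as they then stand; what a row does not reach is not made up. A row lasts 1/12 s, in which the tool goes at most 41.7 mm and 7.16 degrees, less where a joint would pass 70% of its speed; a pose out of reach is approached as far as the arm can. A call is refused whole if a number of a shift passes 1 or a number of a turn 0.125, either way. A call with a gripper value outside its range is refused whole. The fingers move at their own pace and stop on an object; the grip force is fixed at half the most. Time passes only in rows, so rows that do not move let the fingers close. It gives the time, the measured TCP pose, the force, the opening and the grip force at its end, in the units of the state.
- manip.observe(): the state, without advancing time (a new reading comes with each control period).
- manip.capture(name): name is "side" or "top"; returns (picture, depth): 480x640x3 uint8, blue, green, red; 480x640 float32, m along the optical axis (not along the pixel's ray), 0 where there is no reading.
- manip.get_calibration(name): a dict with "fx", "fy", "cx", "cy" (pixels), "pose" (4x4, takes a point from camera to world coordinates). Camera axes: x right, y up, looking along -z (the intrinsics and any distortion apply to the point x, -y, -z); pixel columns grow to the right and rows downward; lengths in m; the calibration is good to about 2 mm. A picture is of the moment at which its call begins. get_calibration takes no time and is no camera call.
- manip.close_job(): hands the job in; it is judged then, once.
Trained networks look in the newest picture that a camera, given by its name, has taken for a name from the list of things; names that differ only in an ending like _2 or _b are one class to them, and where a whole thing is asked for, a point or a joint stands for the part that bears it (a point fixed in the world has none). Each returns a list of dicts, best first, with "score" (0 to 1); they miss things now and then, are a little off and sometimes report something else, mostly with a low value. They report only what shows in the picture. A call takes as long as a camera call. They do not tell look-alikes from the thing itself.
- manip.recognise(camera, thing): "bbox" ([centre column, centre row, width, height] in pixels, round what is visible of it).
- manip.landmark_of(camera, thing): "point" ([column, row] in pixels: a listed point, or the origin of a listed thing).
The state is a dict: "t": time; "joints": joint angles; "joint_velocities": joint speeds; "tau": joint torques, N m; "position": TCP position; "tcp_rot": TCP orientation; "contact_force": force on the tool from outside, world axes, zero at the start; "wrist_torque": the same for the moment, N m; "width": finger opening in m; "gripper_force": force on a finger pad.
Only numpy, scipy, OpenCV 4.12 (cv2) and the standard library are available. Lean on these libraries where they do the work, as an engineer would, in place of code of your own. Each camera call takes 0.05 s, during which the arm holds its last target. There are 200 camera calls.

### The job

The flour-dust extractor's filter is due for its daily check. Take the orange-handled release tool from its holder, push its pin down the yellow-ringed hole until the recessed red button is fully in and the cover flap springs ajar, and stand the tool back in its holder so that it cannot get lost among the cakes. Then lift the flap by its bar handle and fold it right back, draw the filter plate straight up out of its slot by the blue tab, and finish still holding it up: upright, its lower edge well clear above the extractor's casing, its broad mesh face turned square to the front edge of the table for the baker to inspect, without disturbing the bowl, the jar or the round cutter.

Things in the scene. Friction and masses are not known exactly. Their poses are not given: they have to be found in the camera images.
- dust_extractor: white bench-top flour-dust extractor, fixed casing 200 x 210 x 130 mm; origin on the table under the middle of the filter slot, z up, x away from its grille front (which faces the robot within about 20 degrees), y to its left seen from the robot; casing from x -95 to +105 mm and y -105 to +105 mm, flat top at z 130 mm
- button_mouth (a point): centre of the yellow-ringed hole (14 mm wide, vertical) in the casing's top at the front right corner, at the level of the top; at its bottom, 8 mm down, sits the red button
- release_button (a joint): travel of the red spring button (12 mm wide), straight down: 0 untouched, 0.006 m fully in; about 2 N to start, 4.5 to 6 N to bottom. Pushed more than about 4.5 mm in, it draws the latch bolt and a spring pin kicks the flap ajar; let go, the button comes back up and the flap stays ajar
- flap (a joint): angle of the cover flap (0.12 kg) about its hinge at the back: 0 shut and latched, about 0.12 ajar once released, 1.57 upright, 1.92 rad folded right back against its stop. Light friction hinge: from about 1.2 rad on it stays where it is left, lower down it sinks back
- flap_hinge (a point): middle of the flap's hinge axis, 85 mm behind the extractor's origin and 132.5 mm above the table; the hinge axis is the extractor's y axis; the flap is a plate 5 mm thick that reaches 145 mm from the axis and 85 mm to either side
- flap_handle (a point): middle of the flap's round bar handle: 9 mm thick, along the hinge axis (extractor's y), straight for 68 mm, 120 mm from the hinge axis along the flap and 34.5 mm above it (27 mm free gap under the bar); point axes turn with the flap: x along the flap towards the hinge, z out of its upper face. The bar may turn between the fingers as the flap swings
- filter_plate: loose filter plate, 0.1 to 0.2 kg, aluminium frame and white mesh, 12 mm thick (x), 124 wide (y), 80 high, with a blue grip tab 10 mm thick (x), 44 wide (y), from 79 to 112 mm height; origin under the middle of its lower edge, z up. Starts upright in the slot (2 mm play), origin 12 mm above the table, the tab standing 32 mm out of the well floor; axes as the extractor's
- release_tool: loose tool, 0.05 kg, round: steel pin 7 mm thick with rounded tip, 46 mm long, then a flat collar 24 mm wide and 5 mm thick (46 to 51 mm from the tip), then a smooth orange handle 17 mm thick from 51 to 113 mm; origin at the pin's tip, z along it up to the handle's top. It starts upright in the holder with the collar resting on the holder's top, origin 12 mm above the table
- tool_holder: fixed grey block 64 x 64 mm, 58 mm high, with a steel band; origin underneath its middle, z up
- socket_mouth (a point): centre of the tool's socket in the holder's top, at the level of the top (58 mm above the table): vertical hole 11 mm wide with a 3 mm chamfer, 50 mm deep
- table_square (a point): fixed unmarked point on the table top that gives the table's directions: its x axis points straight away from the robot, square to the table's front edge, its y axis runs along that edge
- steel_bowl: small steel bowl, 130 mm wide, 46 mm high, loose, on the right; leave alone; origin under its middle
- jar_rose: glass jar with a white lid and a pink band, 59 mm wide, 64 mm high, loose; leave alone; origin under its middle
- round_cutter: round steel pastry cutter ring, 64 mm wide, 36 mm high, loose; leave alone; origin under its middle
- well_floor (a point): under the flap the casing has an open well, 100 mm (extractor's x) by 144 mm (y), 38 mm deep; this point is the middle of its floor, 92 mm above the table, where the filter slot (16 x 129 mm) opens. Near its front wall a kick pin and a latch bolt stand at the left and right, more than 50 mm off the middle
Mind the look-alikes: they are no part of the job. Leave any purple look-alike of the tool_holder alone.

How it is judged (in metres and radians):
On the way, in this order (a step that is already met when the one before it is completed fails the run):
1. the red button is pushed in with the pin of the held release tool and the flap springs ajar (value of joint release_button above 0.0045 m and contact force between release_tool and release_button above 0.5 N and contact force between the fingers and release_tool above 1 N and value of joint flap above 0.05 rad), for 0.1 s.
2. the tool stands in its holder again, let go (horizontal distance between release_tool and socket_mouth below 0.007 m and height (world z) of release_tool below 0.02 m and angle between release_tool's own z axis and vertical below 0.15 rad and contact force between the fingers and release_tool below 0.2 N), for 0.2 s.
3. the flap is folded back past upright or nearly so, the plate still in its slot (value of joint flap above 1.4 rad and height (world z) of filter_plate below 0.03 m), for 0.2 s.
At the end, for the whole second after the job is handed in: Filter plate held still in the fingers, lower edge over 140 mm above the table, upright and square to the front edge within 0.2 rad, clear of the extractor; flap folded back over 1.3 rad; release tool upright (0.15 rad) in its socket, within 7 mm of its axis, tip below 20 mm (height (world z) of filter_plate above 0.14 m and angle between filter_plate's own z axis and vertical below 0.2 rad and angle between the x axis of filter_plate and the x axis of table_square, either way round below 0.2 rad and contact force between the fingers and filter_plate above 2 N and contact force between filter_plate and dust_extractor below 0.2 N and linear speed of filter_plate below 0.03 m/s and value of joint flap above 1.3 rad and horizontal distance between release_tool and socket_mouth below 0.007 m and height (world z) of release_tool below 0.02 m and angle between release_tool's own z axis and vertical below 0.15 rad); the arm keeps its last pose, push and grip.
It fails at once if the bowl is disturbed (distance of steel_bowl from where it was at the start of the episode above 0.03 m).
It fails at once if the jar is disturbed (distance of jar_rose from where it was at the start of the episode above 0.03 m).
It fails at once if the round cutter is disturbed (distance of round_cutter from where it was at the start of the episode above 0.03 m).
It also fails if it takes over 64 s, if anything falls off the work surface, if the arm or the gripper's body presses on something with over 40 N, if the wrist force passes 120 N, or if a joint passes its speed limit or range.

## Working session

There is one attempt and no reset: what is moved stays moved. The work goes in short steps, Python scripts to look and compute and a tool call to move; the robot and the scene stay as the last step left them, time stands still between calls to the robot, and variables do not carry over. Pictures are saved under pics/ and viewed, at most 10 in all, crops included, and the job is handed in when it is done.

Besides the shell and the picture viewer there is one more tool, called as name(argument=value, ...) on one line, values as JSON. drive_tool: Moves the arm, as the interface text tells. Its arguments: {"type":"object","properties":{"commands":{"type":"array"}},"required":["commands"]}

```bash
mkdir -p pics; cat > h.py <<'E'
import numpy as np, cv2
from workcell import manip
def ray(cam,px):
    c=manip.get_calibration(cam);P=np.array(c["pose"])
    d=np.array([(px[0]-c["cx"])/c["fx"],-(px[1]-c["cy"])/c["fy"],-1.0])
    return P[:3,3],P[:3,:3]@d
def onz(cam,px,z):
    o,d=ray(cam,px);return o+d*(z-o[2])/d[2]
def dep(cam,px,D):
    o,d=ray(cam,px);r=int(round(px[1]));c=int(round(px[0]))
    w=D[max(r-1,0):r+2,max(c-1,0):c+2];w=w[w>0]
    return o+d*np.median(w) if w.size else None
def proj(cam,p):
    c=manip.get_calibration(cam);P=np.linalg.inv(np.array(c["pose"]))
    q=P[:3,:3]@np.array(p)+P[:3,3]
    return np.array([c["cx"]+c["fx"]*q[0]/-q[2],c["cy"]-c["fy"]*q[1]/-q[2]])
E
python3 - <<'E'
from h import *
np.set_printoptions(precision=4,suppress=True)
for cam in("top","side"):
    im,D=manip.capture(cam);cv2.imwrite(f"pics/{cam}0.png",im);np.save(cam+"0.npy",D)
    c=manip.get_calibration(cam);print(cam,{k:v for k,v in c.items() if k!="pose"},np.array(c["pose"]).tolist())
    for n,z in(("dust_extractor",0),("button_mouth",.13),("flap_hinge",.1325),("flap_handle",.167),("socket_mouth",.058),("release_tool",.012),("tool_holder",0),("steel_bowl",0),("jar_rose",0),("round_cutter",0)):
        for r in manip.landmark_of(cam,n)[:2]:
            print(n,round(r["score"],2),np.round(r["point"],1),onz(cam,r["point"],z)[:2])
print(manip.observe()["t"])
E
```

```text
top {'fx': 457.0690039212758, 'fy': 457.0690039212758, 'cx': 317.0176604518602, 'cy': 240.9511887392191} [[-0.04226554495075772, 0.9730616733878362, -0.22663760388267293, 0.22375260141737813], [-0.999093385678302, -0.04000485425635031, 0.014560849212730828, 0.1430663136449468], [0.00510199998855301, 0.22704755321207948, 0.9738703087046676, 1.4886703560123362], [0.0, 0.0, 0.0, 1.0]]
dust_extractor 0.67 [358.4 258.7] [ 0.5042 -0.0137]
button_mouth 0.82 [383.5 274.2] [ 0.4293 -0.0724]
flap_hinge 0.56 [351.  224.1] [0.5882 0.0162]
flap_handle 0.89 [357.5 260.9] [0.4663 0.0069]
flap_handle 0.71 [480.8 226.3] [ 0.5562 -0.3691]
socket_mouth 0.78 [283.  269.3] [0.469  0.2332]
socket_mouth 0.73 [143.4 266.3] [0.4969 0.6745]
release_tool 0.43 [285.2 275.3] [0.4568 0.2295]
tool_holder 0.65 [414.  260.7] [ 0.4898 -0.1975]
tool_holder 0.63 [281.  268.8] [0.4809 0.2434]
steel_bowl 0.93 [482.4 228.5] [ 0.5904 -0.4383]
steel_bowl 0.21 [358.2 259.8] [ 0.5005 -0.0128]
jar_rose 0.65 [274.5 211.2] [0.6797 0.2606]
round_cutter 0.61 [459.7 290.8] [ 0.384  -0.3378]
side {'fx': 496.35037898471717, 'fy': 496
[... 222 characters left out ...]
09210712128731], [-0.013834762559430974, 0.7990104662767555, 0.6011579444082279, 0.9592260000923507], [0.0, 0.0, 0.0, 1.0]]
dust_extractor 0.87 [309.9 291.2] [0.5046 0.0025]
button_mouth 0.63 [284.7 277.9] [ 0.4333 -0.0771]
flap_hinge 0.64 [337.5 250.9] [0.582  0.0053]
flap_handle 0.75 [291.6 244.9] [0.4608 0.0064]
socket_mouth 0.87 [284.4 158.8] [0.4977 0.6831]
socket_mouth 0.78 [288.3 227.9] [0.469  0.2332]
release_tool 0.48 [289.3 237.1] [0.4712 0.2467]
tool_holder 0.72 [290.1 238.3] [0.4742 0.2558]
tool_holder 0.64 [284.4 170.5] [0.4958 0.6963]
steel_bowl 0.72 [378.8 427. ] [ 0.5943 -0.4351]
jar_rose 0.59 [348.3 234.1] [0.6621 0.2481]
round_cutter 0.89 [275.  399.2] [ 0.3812 -0.3333]
1.1
```

```bash
python3 - <<'E'
import cv2,numpy as np
a=cv2.imread("pics/top0.png")[180:330,120:520];b=cv2.imread("pics/side0.png")[130:430,180:440]
a=cv2.resize(a,None,fx=2,fy=2,interpolation=cv2.INTER_CUBIC);cv2.imwrite("pics/a.png",a)
cv2.imwrite("pics/b.png",cv2.resize(b,None,fx=2,fy=2,interpolation=cv2.INTER_CUBIC))
E
```

```text
(no output)
```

View pics/a.png

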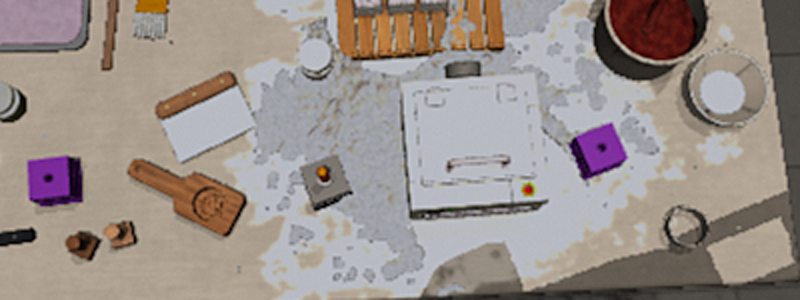

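View pics/b.png

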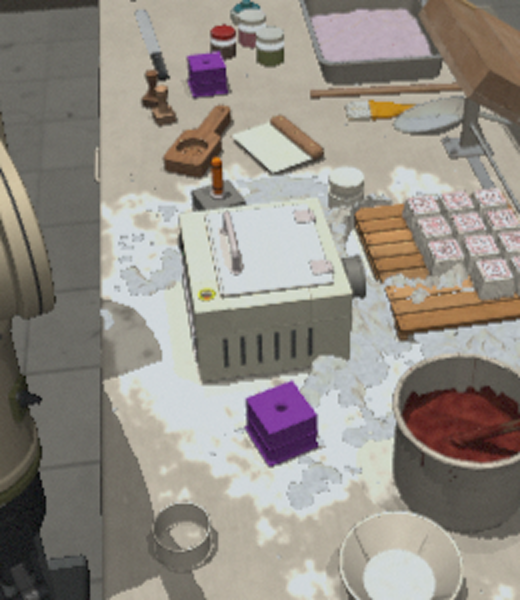

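The top view shows the grey holder with the orange tool at full-image (281,268), the extractor with its handle bar at (359,261) and the yellow/red hole at (384,274). The purple blocks are decoys. The side view agrees. I'll refine by fitting the casing and the tool.

```bash
cat >> h.py <<'E'
def cloud(cam,D):
    c=manip.get_calibration(cam);P=np.array(c["pose"]);v,u=np.mgrid[0:480,0:640]
    q=np.stack([(u-c["cx"])/c["fx"]*D,-(v-c["cy"])/c["fy"]*D,-D],-1)
    return q@P[:3,:3].T+P[:3,3]
E
python3 - <<'E'
from h import *
np.set_printoptions(precision=4,suppress=True)
for cam in("top","side"):
    D=np.load(cam+"0.npy");X=cloud(cam,D);im=cv2.imread(f"pics/{cam}0.png")
    m=(D>0)&(abs(X[...,0]-.5)<.2)&(abs(X[...,1])<.17)
    t=m&(abs(X[...,2]-.133)<.010)
    pts=X[t][:,:2];r=cv2.minAreaRect((pts*1000).astype(np.float32));print(cam,"casing",r, np.median(X[t][:,2]))
    hsv=cv2.cvtColor(im,cv2.COLOR_BGR2HSV)
    o=(abs(X[...,0]-.47)<.06)&(abs(X[...,1]-.24)<.06)&(X[...,2]>.05)
    oo=o&(hsv[...,0]<18)&(hsv[...,1]>130)&(hsv[...,2]>80);vv,uu=np.nonzero(oo)
    print("orange n",oo.sum(),"u",uu.min(),uu.max(),"v",vv.min(),vv.max(),X[oo].mean(0),X[oo][:,2].max())
    g=o&(abs(X[...,2]-.058)<.006);print("holder top",cv2.minAreaRect((X[g][:,:2]*1000).astype(np.float32)),g.sum())
    y=m&(hsv[...,0]>20)&(hsv[...,0]<35)&(hsv[...,1]>130);vv,uu=np.nonzero(y);print("yellow",y.sum(),uu.mean(),vv.mean(),onz(cam,(uu.mean(),vv.mean()),.13))
    hb=m&(X[...,2]>.155);p=X[hb];print("bar",hb.sum(),p.mean(0),cv2.fitLine((p[:,:2]*1000).astype(np.float32),cv2.DIST_L2,0,.01,.01).ravel() if hb.sum()>5 else "")
E
```

```text
top casing ((509.6615905761719, 1.5947723388671875), (201.6496124267578, 210.76573181152344), 2.0127153396606445) 0.13415448401368646
orange n 15 u 279 283 v 263 268 [0.4705 0.2356 0.124 ] 0.12871693574781928
holder top ((471.46917724609375, 234.5816192626953), (65.0850601196289, 63.891517639160156), 18.36368751525879) 342
yellow 20 382.0 274.65 [ 0.4281 -0.0678  0.13  ]
bar 94 [0.4692 0.0018 0.1715] [  0.0246  -0.9997 469.2131   1.7811]
side casing ((508.0671081542969, 3.2587203979492188), (199.8756561279297, 218.75588989257812), 1.8923869132995605) 0.1328764374876522
orange n 70 u 285 290 v 209 226 [0.4704 0.2311 0.1008] 0.12609035207970598
holder top ((469.48876953125, 235.47190856933594), (66.1525650024414, 70.65033721923828), 18.41423225402832) 232
yellow 14 283.14285714285717 276.7857142857143 [ 0.4298 -0.0723  0.13  ]
bar 86 [ 0.4681 -0.0078  0.1693] [  0.0476  -0.9989 468.1235  -7.7541]
```

```bash
python3 - <<'E'
from h import *
np.set_printoptions(precision=4,suppress=True)
s=manip.observe();print(s["t"],s["position"],np.array(s["tcp_rot"]),s["joints"],s["width"],manip.nose_length,s["contact_force"])
E
```

```text
1.1 [ 0.2462 -0.5472  0.2483] [[ 0.9119  0.4103  0.    ]
 [ 0.4103 -0.9119 -0.    ]
 [-0.      0.     -1.    ]] [-70.6679   7.4707  85.2665   0.0001  87.2614  -4.8925] 0.0854764989615607 0.017 [-0.8515 -0.5462 -0.3856]
```

drive_tool(commands=[[0.9,0,-0.1,0,0,-0.1,85],[0.9,0,-0.1,0,0,-0.1,85],[0.9,0,-0.1,0,0,-0.1,85],[0.9,0,-0.1,0,0,-0.1,85],[0.9,0,-0.1,0,0,-0.1,85],[0.9,0,-0.1,0,0,-0.1,85],[0.9,0,-0.1,0,0,-0.1,85],[0.9,0,-0.1,0,0,-0.1,85],[0.9,0,-0.1,0,0,-0.1,85],[0.9,0,-0.1,0,0,-0.1,85],[0.9,0,-0.1,0,0,-0.1,85],[0.9,0,-0.1,0,0,-0.08,85]])

```text
t: 2.1
position: [0.4183, -0.2937, 0.2844]
tcp_rot: [[-0.038, 0.999, 0.0], [0.999, 0.038, -0.0], [-0.0, 0.0, -1.0]]
contact_force: [0.6, -0.0, 0.7]
width: 0.0852
gripper_force: 0.0
```

drive_tool(commands=[[0.88,0.12,0,0,0,0,85],[0.88,0.12,0,0,0,0,85],[0.88,0.12,0,0,0,0,85],[0.88,0.12,0,0,0,0,85],[0.88,0.12,0,0,0,0,85],[0.88,0.12,0,0,0,0,85],[0.88,0.12,0,0,0,0,85],[0.88,0.12,0,0,0,0,85],[0.88,0.12,0,0,0,0,85],[0.88,0.12,0,0,0,0,85],[0.88,0.12,0,0,0,0,85],[0.88,0.12,0,0,0,0,85]])

```text
t: 3.1
position: [0.4509, 0.0243, 0.2845]
tcp_rot: [[-0.032, 0.999, 0.001], [0.999, 0.032, -0.0], [-0.0, 0.001, -1.0]]
contact_force: [0.1, -0.5, -0.3]
width: 0.085
gripper_force: 0.0
```

drive_tool(commands=[[0.88,0.12,0,0,0,0,85],[0.88,0.12,0,0,0,0,85],[0.88,0.12,0,0,0,0,85],[0.88,0.12,0.2,0,0,0,85],[0.88,0.12,0.6,0,0,0,85],[0.88,0.12,0.8,0,0,0,85],[0.88,0.12,0.8,0,0,0,85],[0.6,0.12,0.8,0,0,0,85],[0.28,0,0.8,0,0,0,85],[0,0,0,0,0,0,85],[0,0,0,0,0,0,85]])

```text
t: 4.02
position: [0.4717, 0.2348, 0.163]
tcp_rot: [[-0.033, 0.999, -0.003], [0.999, 0.033, -0.002], [-0.001, -0.004, -1.0]]
contact_force: [1.3, -0.5, 0.4]
width: 0.0849
gripper_force: 0.0
```

drive_tool(commands=[[0,-0.05,0.5,0,0,0,85],[0,0,0.7,0,0,0,85],[0,0,0.7,0,0,0,85],[0,0,0.4,0,0,0,60],[0,0,0,0,0,0,30],[0,0,0,0,0,0,10],[0,0,0,0,0,0,10],[0,0,0,0,0,0,10],[0,0,0,0,0,0,10],[0,0,0,0,0,0,10]])

```text
t: 4.85
position: [0.4725, 0.2353, 0.097]
tcp_rot: [[-0.032, 0.999, 0.002], [0.999, 0.032, 0.001], [0.001, 0.002, -1.0]]
contact_force: [-2.3, -0.4, 7.7]
width: 0.0155
gripper_force: 58.3
```

drive_tool(commands=[[0,0,-0.3,0,0,0,10],[0,0,-0.7,0,0,0,10],[0,0,-0.9,0,0,0,10],[0,0,-1,0,0,0,10],[0,0,-1,0,0,0,10],[0,0,-1,0,0,0,10],[0,0,-0.7,0,0,0,10],[0,0,-0.3,0,0,0,10],[0,0,0,0,0,0,10]])

```text
t: 5.6
position: [0.4728, 0.2355, 0.2757]
tcp_rot: [[-0.032, 0.999, 0.005], [0.999, 0.032, 0.002], [0.002, 0.005, -1.0]]
contact_force: [0.2, -0.4, -0.2]
width: 0.0157
gripper_force: 58.6
```

drive_tool(commands=[[-0.5,-0.1,0,0,0,0,10],[-0.9,-0.16,0,0,0,0,10],[-1,-0.16,0,0,0,0,10],[-1,-0.16,0,0,0,0,10],[-1,-0.16,0,0,0,0,10],[-1,-0.16,0,0,0,0,10],[-1,-0.16,0,0,0,0,10],[-1,-0.16,0,0,0,0,10],[-1,-0.16,0,0,0,0,10],[-0.9,-0.16,0,0,0,0,10],[-0.7,-0.16,0,0,0,0,10],[-0.2,-0.1,0,0,0,0,10]])

```text
t: 6.6
position: [0.426, -0.075, 0.2701]
tcp_rot: [[-0.029, 1.0, -0.003], [1.0, 0.029, -0.0], [-0.0, -0.003, -1.0]]
contact_force: [0.4, 0.9, -0.8]
width: 0.0157
gripper_force: 58.4
```

drive_tool(commands=[[0,0,0.5,0,0,0,10],[0,0,0.5,0,0,0,10],[0,0,0,0,0,0,10],[0,0,0,0,0,0,10]])

```text
t: 6.93
position: [0.4262, -0.0719, 0.2405]
tcp_rot: [[-0.032, 0.999, -0.004], [0.999, 0.032, 0.001], [0.001, -0.004, -1.0]]
contact_force: [0.1, 0.2, -0.2]
width: 0.0157
gripper_force: 58.5
```

```bash
python3 - <<'E'
from h import *
np.set_printoptions(precision=4,suppress=True)
out=[]
for cam in("top","side"):
    im,D=manip.capture(cam);cv2.imwrite(f"pics/{cam}1.png",im);np.save(cam+"1.npy",D)
    for n,z in(("button_mouth",.13),("release_tool",.16)):
        for r in manip.landmark_of(cam,n)[:2]: print(cam,n,round(r["score"],2),np.round(r["point"],1),onz(cam,r["point"],z)[:2])
    c=(proj(cam,(.44,-.06,.15))).astype(int);w=40
    out.append(cv2.resize(im[c[1]-w:c[1]+w,c[0]-w:c[0]+w],(400,400),interpolation=cv2.INTER_CUBIC));print(cam,"crop origin",c-w)
cv2.imwrite("pics/c.png",np.hstack(out));s=manip.observe();print(s["position"],s["width"],s["contact_force"])
E
```

```text
top button_mouth 0.65 [384.9 273.5] [ 0.4312 -0.0768]
top button_mouth 0.34 [356.4 261.7] [0.4707 0.0066]
top release_tool 0.71 [352.5 225. ] [0.5778 0.0144]
top crop origin [340 229]
side button_mouth 0.55 [286.3 277.6] [ 0.4373 -0.0766]
side release_tool 0.55 [285.7 267.4] [ 0.4378 -0.0725]
side crop origin [246 227]
[ 0.4278 -0.0725  0.2431] 0.01589582238080186 [-0.3057 -1.0532 -0.57  ]
```

View pics/c.png

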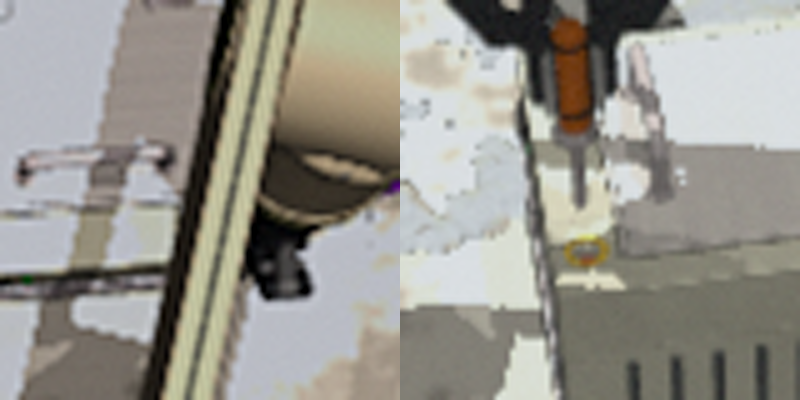

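The side view shows the pin tip at about (282,268) and the yellow ring at about (283.2,277). The arm hides the hole from the top camera. I'll compare these against the projection.

```bash
python3 - <<'E'
from h import *
np.set_printoptions(precision=4,suppress=True)
p=np.array(manip.observe()["position"])
for dz in(.083,.085,.087): print(proj("side",p-[0,0,dz]))
im=cv2.imread("pics/side1.png");hsv=cv2.cvtColor(im,cv2.COLOR_BGR2HSV)
for (nm,lo,hi) in(("yellow",(18,110,90),(38,255,255)),("red",(0,110,60),(10,255,255)),("orange",(0,150,60),(18,255,255))):
    m=cv2.inRange(hsv,lo,hi);m[:, :265]=0;m[:,305:]=0
    m[:225]=0;m[290:]=0
    if nm=="red":m[:270]=0
    v,u=np.nonzero(m);print(nm,len(u),u.mean(),v.mean(),u.min(),u.max(),v.min(),v.max())
    if nm!="orange":print(onz("side",((u.min()+u.max())/2,(v.min()+v.max())/2),.13))
c=im[255:285,272:296];print(cv2.cvtColor(c,cv2.COLOR_BGR2GRAY)[4:18,2:20])
D=np.load("side1.npy");X=cloud("side",D)
print(X[236:250:2,281,:],X[236:250:2,280,0])
E
```

```text
[281.6661 267.8083]
[281.7116 268.423 ]
[281.7569 269.0364]
yellow 23 283.0 276.5652173913044 279 287 274 279
[ 0.4295 -0.0712  0.13  ]<stdin>:10: RuntimeWarning: Mean of empty slice.
  ret = ret.dtype.type(ret / rcount)
Traceback (most recent call last):
ValueError: zero-size array to reduction operation minimum which has no identity
```

drive_tool(commands=[[0.03,0.06,0.2,0,0,0,10],[0,0,0.3,0,0,0,10],[0,0,0.3,0,0,0,10],[0,0,0.2,0,0,0,10],[0,0,0.1,0,0,0,10],[0,0,0,0,0,0,10]])

```text
t: 7.73
position: [0.4283, -0.0715, 0.2078]
tcp_rot: [[-0.032, 0.999, -0.002], [0.999, 0.032, 0.001], [0.001, -0.002, -1.0]]
contact_force: [-0.4, 0.4, -0.8]
width: 0.0153
gripper_force: 58.6
```

drive_tool(commands=[[0,0,0.1,0,0,0,10],[0,0,0.1,0,0,0,10],[0,0,0.05,0,0,0,10],[0,0,0,0,0,0,10]])

```text
t: 8.07
position: [0.4293, -0.0718, 0.2019]
tcp_rot: [[-0.032, 0.999, 0.001], [0.999, 0.032, -0.0], [-0.0, 0.001, -1.0]]
contact_force: [-0.5, -0.7, 1.0]
width: 0.0157
gripper_force: 58.7
```

drive_tool(commands=[[0,0,0.05,0,0,0,10],[0,0,0.05,0,0,0,10],[0,0,0.05,0,0,0,10],[0,0,0,0,0,0,10]])

```text
t: 8.4
position: [0.43, -0.072, 0.1999]
tcp_rot: [[-0.032, 0.999, 0.003], [0.999, 0.032, -0.001], [-0.001, 0.003, -1.0]]
contact_force: [-6.4, 1.5, 18.7]
width: 0.0157
gripper_force: 61.2
```

drive_tool(commands=[[0,0,0,0,0,0,10],[0,0,0,0,0,0,10]])

```text
t: 8.57
position: [0.43, -0.072, 0.2]
tcp_rot: [[-0.032, 0.999, 0.003], [0.999, 0.032, -0.001], [-0.001, 0.003, -1.0]]
contact_force: [-6.6, 1.0, 17.9]
width: 0.0154
gripper_force: 61.2
```

```bash
python3 - <<'E'
from h import *
np.set_printoptions(precision=4,suppress=True)
for cam in("side","top"):
    im,D=manip.capture(cam);X=cloud(cam,D);cv2.imwrite(f"pics/{cam}2.png",im)
    m=(D>0)&(abs(X[...,0]-.468)<.03)&(abs(X[...,1])<.045)&(X[...,2]>.158)&(X[...,2]<.2);p=X[m];print("bar",m.sum(),p.mean(0),np.median(p[:,2]))
    for y in(.06,0.04,0.02):
      for x in(.45,.50,.55,.58):
        q=np.round(proj(cam,(x,y,.14))).astype(int);print(x,y,X[q[1],q[0]])
print(manip.observe()["contact_force"])
E
```

```text
bar 55 [ 0.4724 -0.0161  0.1758] 0.17848829667308685
0.45 0.06 [ 0.4418 -0.0892  0.2546]
0.5 0.06 [0.4989 0.0581 0.1428]
0.55 0.06 [0.5482 0.0569 0.1411]
0.58 0.06 [0.5794 0.0613 0.1375]
0.45 0.04 [ 0.4436 -0.0848  0.2361]
0.5 0.04 [0.4985 0.0324 0.1454]
0.55 0.04 [0.5512 0.0407 0.1393]
0.58 0.04 [0.5824 0.0462 0.1347]
0.45 0.02 [ 0.4431 -0.0842  0.2236]
0.5 0.02 [0.4993 0.0178 0.143 ]
0.55 0.02 [0.5507 0.0202 0.1381]
0.58 0.02 [0.5822 0.0292 0.134 ]
bar 112 [ 0.4717 -0.0009  0.1815] 0.18463127259820944
0.45 0.06 [0.4465 0.0618 0.1549]
0.5 0.06 [0.5001 0.0614 0.1437]
0.55 0.06 [0.5504 0.0586 0.14  ]
0.58 0.06 [0.5785 0.0602 0.1412]
0.45 0.04 [0.4487 0.0409 0.154 ]
0.5 0.04 [0.498  0.0408 0.1498]
0.55 0.04 [0.55   0.0402 0.1385]
0.58 0.04 [0.5819 0.0383 0.1368]
0.45 0.02 [0.4473 0.0205 0.1575]
0.5 0.02 [0.4984 0.0193 0.1437]
0.55 0.02 [0.5489 0.019  0.1397]
0.58 0.02 [0.5816 0.0198 0.135 ]
[-6.4132  1.1721 19.2116]
```

The flap is ajar, with its surface rising to about 0.155 at the front. Now I'll return the tool.

drive_tool(commands=[[0,0,-0.2,0,0,0,10],[0,0,-0.4,0,0,0,10],[0,0,-0.7,0,0,0,10],[0,0,-0.8,0,0,0,10],[0,0,-0.5,0,0,0,10],[0,0,-0.2,0,0,0,10],[0,0,0,0,0,0,10]])

```text
t: 9.25
position: [0.4299, -0.0719, 0.2831]
tcp_rot: [[-0.032, 0.999, 0.003], [0.999, 0.032, -0.001], [-0.001, 0.003, -1.0]]
contact_force: [-0.7, -0.9, -1.3]
width: 0.0154
gripper_force: 58.5
```

drive_tool(commands=[[0.5,0.1,0,0,0,0,10],[0.8,0.15,0,0,0,0,10],[1,0.15,0,0,0,0,10],[1,0.15,0,0,0,0,10],[1,0.15,0,0,0,0,10],[1,0.15,0,0,0,0,10],[1,0.15,0,0,0,0,10],[1,0.15,0,0,0,0,10],[1,0.15,0,0,0,0,10],[1,0.15,0,0,0,0,10],[0.6,0.15,0,0,0,0,10],[0.3,0.15,0,0,0,0,10]])

```text
t: 10.25
position: [0.4708, 0.238, 0.2793]
tcp_rot: [[-0.034, 0.999, -0.003], [0.999, 0.034, -0.0], [-0.0, -0.003, -1.0]]
contact_force: [1.0, -0.0, -0.3]
width: 0.0152
gripper_force: 58.6
```

drive_tool(commands=[[0,0,0.5,0,0,0,10],[0,0,0.9,0,0,0,10],[0,0,0.9,0,0,0,10],[0,0,0.7,0,0,0,10],[0,0,0.3,0,0,0,10],[0,0,0,0,0,0,10],[0,0,0,0,0,0,10]])

```text
t: 10.83
position: [0.4717, 0.2353, 0.1822]
tcp_rot: [[-0.032, 1.0, -0.001], [1.0, 0.032, -0.001], [-0.0, -0.001, -1.0]]
contact_force: [-0.3, -0.6, 0.2]
width: 0.0152
gripper_force: 58.5
```

drive_tool(commands=[[0,0.02,0.4,0,0,0,10],[0,0,0.4,0,0,0,10],[0,0,0.3,0,0,0,10],[0,0,0.2,0,0,0,10],[0,0,0.2,0,0,0,10],[0,0,0,0,0,0,10]])

```text
t: 11.33
position: [0.4715, 0.2355, 0.1355]
tcp_rot: [[-0.032, 0.999, -0.002], [0.999, 0.032, -0.001], [-0.001, -0.002, -1.0]]
contact_force: [-0.1, 0.3, -0.2]
width: 0.016
gripper_force: 58.5
```

Tip is inside the socket mouth with no contact. I'll continue down.

drive_tool(commands=[[0,0,0.3,0,0,0,10],[0,0,0.4,0,0,0,10],[0,0,0.3,0,0,0,10],[0,0,0.15,0,0,0,10],[0,0,0.05,0,0,0,10],[0,0,0,0,0,0,10]])

```text
t: 11.83
position: [0.4722, 0.2358, 0.1006]
tcp_rot: [[-0.032, 0.999, -0.001], [0.999, 0.032, -0.0], [-0.0, -0.001, -1.0]]
contact_force: [0.4, -0.1, -0.2]
width: 0.0157
gripper_force: 58.6
```

drive_tool(commands=[[0,0,0.08,0,0,0,10],[0,0,0,0,0,0,20],[0,0,0,0,0,0,40],[0,0,0,0,0,0,60],[0,0,0,0,0,0,60],[0,0,0,0,0,0,60],[0,0,-0.5,0,0,0,60],[0,0,-1,0,0,0,60],[0,0,-1,0,0,0,60],[0,0,-1,0,0,0,60],[0,0,-1,0,0,0,60],[0,0,-1,0,0,0,60]])

```text
t: 12.83
position: [0.4722, 0.2358, 0.2656]
tcp_rot: [[-0.032, 0.999, 0.0], [0.999, 0.032, 0.0], [0.0, 0.0, -1.0]]
contact_force: [0.2, 0.4, 0.6]
width: 0.0597
gripper_force: 0.0
```

drive_tool(commands=[[-0.6,-0.02,0,0,0,0,45],[-0.9,-0.02,0,0,0,0,45],[-1,-0.02,0,0,0,0,45],[-1,-0.02,0,0,0,0,45],[-1,-0.02,0,0,0,0,45],[-1,-0.02,0,0,0,0,45],[-1,-0.02,0,0,0,0,45],[-0.9,-0.02,0,0,0,0,45],[-0.42,-0.01,0.2,0,0,0,45],[0,0,0.4,0,0,0,45],[0,0,0,0,0,0,45],[0,0,0,0,0,0,45]])

```text
t: 13.83
position: [0.4741, 0.0018, 0.2448]
tcp_rot: [[-0.032, 0.999, -0.002], [0.999, 0.032, 0.001], [0.001, -0.002, -1.0]]
contact_force: [-0.1, 0.7, -0.3]
width: 0.0451
gripper_force: 0.0
```

```bash
python3 - <<'E'
from h import *
np.set_printoptions(precision=4,suppress=True)
out=[]
for cam in("side",):
    im,D=manip.capture(cam);X=cloud(cam,D);cv2.imwrite(f"pics/{cam}3.png",im)
    hsv=cv2.cvtColor(im,cv2.COLOR_BGR2HSV)
    oo=(abs(X[...,0]-.47)<.06)&(abs(X[...,1]-.235)<.06)&(X[...,2]>.05)&(hsv[...,0]<18)&(hsv[...,1]>130);v,u=np.nonzero(oo)
    print("orange",u.min(),u.max(),v.min(),v.max(),X[oo].mean(0))
    m=(D>0)&(abs(X[...,0]-.474)<.03)&(abs(X[...,1])<.045)&(X[...,2]>.165)&(X[...,2]<.195);p=X[m];print("bar",m.sum(),p.mean(0))
    cv2.imwrite("pics/d.png",cv2.resize(im[190:300,240:380],(700,550),interpolation=cv2.INTER_CUBIC))
print(manip.observe()["position"])
E
```

```text
orange 287 291 209 226 [0.4732 0.231  0.0957]
bar 94 [ 0.4728 -0.0065  0.1806]
[0.4745 0.0021 0.2455]
```

View pics/d.png

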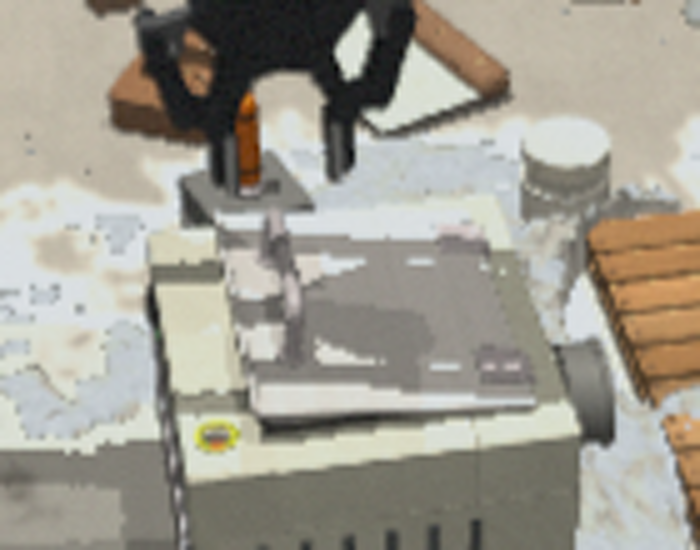

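The tool stands upright in the holder at (289,217), the flap is ajar, and the bar is at about (297,253) under the open fingers. Next I'll grasp the bar.

drive_tool(commands=[[0,0,0.5,0,0,0,45],[0,0,0.7,0,0,0,45],[0,0,0.6,0,0,0,45],[0,0,0.4,0,0,0,45],[0,0,0,0,0,0,45],[0,0,0,0,0,0,25],[0,0,0,0,0,0,3],[0,0,0,0,0,0,3],[0,0,0,0,0,0,3],[0,0,0,0,0,0,3]])

```text
t: 14.72
position: [0.473, 0.0013, 0.1806]
tcp_rot: [[-0.032, 0.999, -0.004], [0.999, 0.032, -0.0], [0.0, -0.004, -1.0]]
contact_force: [-13.8, 0.5, 7.8]
width: 0.0062
gripper_force: 58.6
```

```bash
python3 - <<'E'
import numpy as np
def bar(t): return np.array([-.12*np.cos(t)+.0345*np.sin(t),.12*np.sin(t)+.0345*np.cos(t)])
def app(f): return np.array([-np.sin(f),-np.cos(f)])
N=24;th=.12+np.linspace(0,1.76,N+1);f=np.linspace(0,.6,N+1)
P=[bar(t)+.002*app(a) for t,a in zip(th,f)]
for i in range(N):
    d=(P[i+1]-P[i])/.03;y=np.array([np.cos(f[i]),-np.sin(f[i])])
    print(i,round(d@y,2),round(d@app(f[i]),2),round(f[i+1]-f[i],4))
print(P[0],P[12],P[-1])
E
```

```text
0 0.13 -0.28 0.025
1 0.14 -0.27 0.025
2 0.15 -0.26 0.025
3 0.17 -0.25 0.025
4 0.18 -0.25 0.025
5 0.19 -0.24 0.025
6 0.2 -0.23 0.025
7 0.21 -0.22 0.025
8 0.22 -0.21 0.025
9 0.23 -0.2 0.025
10 0.24 -0.18 0.025
11 0.25 -0.17 0.025
12 0.26 -0.16 0.025
13 0.27 -0.15 0.025
14 0.27 -0.13 0.025
15 0.28 -0.12 0.025
16 0.28 -0.11 0.025
17 0.29 -0.09 0.025
18 0.29 -0.08 0.025
19 0.3 -0.07 0.025
20 0.3 -0.05 0.025
21 0.3 -0.04 0.025
22 0.3 -0.02 0.025
23 0.3 -0.01 0.025
[-0.11500697  0.04661736] [-0.03639657  0.11770627] [0.06825061 0.10216012]
```

drive_tool(commands=[[0,0.08,-0.28,0.025,0,0,3],[0,0.14,-0.27,0.025,0,0,3],[0,0.15,-0.26,0.025,0,0,3],[0,0.17,-0.25,0.025,0,0,3],[0,0.18,-0.25,0.025,0,0,3],[0,0.19,-0.24,0.025,0,0,3]])

```text
t: 15.22
position: [0.5041, 0.0023, 0.2259]
tcp_rot: [[-0.032, 0.988, -0.152], [0.999, 0.032, -0.005], [0.0, -0.153, -0.988]]
contact_force: [-6.9, 0.5, 3.7]
width: 0.0068
gripper_force: 58.5
```

drive_tool(commands=[[0,0.2,-0.23,0.025,0,0,3],[0,0.21,-0.22,0.025,0,0,3],[0,0.22,-0.21,0.025,0,0,3],[0,0.23,-0.2,0.025,0,0,3],[0,0.24,-0.18,0.025,0,0,3],[0,0.25,-0.17,0.025,0,0,3]])

```text
t: 15.72
position: [0.5521, 0.0038, 0.254]
tcp_rot: [[-0.032, 0.955, -0.296], [0.999, 0.031, -0.009], [0.0, -0.296, -0.955]]
contact_force: [-5.7, 1.1, 7.8]
width: 0.0067
gripper_force: 58.7
```

drive_tool(commands=[[0,0.25,-0.15,0.025,0,0,3],[0,0.26,-0.14,0.025,0,0,3],[0,0.27,-0.13,0.025,0,0,3],[0,0.28,-0.12,0.025,0,0,3],[0,0.28,-0.11,0.025,0,0,3],[0,0.29,-0.09,0.025,0,0,3]])

```text
t: 16.22
position: [0.6061, 0.0056, 0.258]
tcp_rot: [[-0.032, 0.901, -0.433], [0.999, 0.029, -0.014], [-0.0, -0.433, -0.901]]
contact_force: [-1.7, 0.8, 11.9]
width: 0.0065
gripper_force: 61.1
```

drive_tool(commands=[[0,0.29,-0.08,0.025,0,0,3],[0,0.3,-0.07,0.025,0,0,3],[0,0.3,-0.05,0.025,0,0,3],[0,0.3,-0.04,0.025,0,0,3],[0,0.3,-0.02,0.025,0,0,3],[0,0.2,0,0.02,0,0,3],[0,0,0,0,0,0,3]])

```text
t: 16.8
position: [0.6549, 0.0072, 0.2379]
tcp_rot: [[-0.032, 0.83, -0.557], [0.999, 0.027, -0.018], [0.0, -0.558, -0.83]]
contact_force: [5.1, 2.5, 5.7]
width: 0.0068
gripper_force: 63.9
```

drive_tool(commands=[[0,0,0,0,0,0,15],[0,0,0,0,0,0,15],[0,0,0,0,0,0,15],[0,0,-0.3,0,0,0,15],[0,0,-0.5,0,0,0,15],[0,0,-0.8,0,0,0,15],[0,0,-0.9,0,0,0,15],[0,0,-0.9,0,0,0,15],[0,0,-0.6,0,0,0,15],[0,0,0,0,0,0,15]])

```text
t: 17.63
position: [0.6883, 0.0082, 0.3188]
tcp_rot: [[-0.032, 0.838, -0.545], [0.999, 0.027, -0.018], [-0.001, -0.545, -0.838]]
contact_force: [-0.7, 0.6, 1.4]
width: 0.0152
gripper_force: 0.0
```

```bash
python3 - <<'E'
from h import *
np.set_printoptions(precision=4,suppress=True)
for cam in("side","top"):
    im,D=manip.capture(cam);X=cloud(cam,D);cv2.imwrite(f"pics/{cam}4.png",im)
    hsv=cv2.cvtColor(im,cv2.COLOR_BGR2HSV)
    b=cv2.inRange(hsv,(95,120,60),(125,255,255))>0
    b&=(abs(X[...,0]-.5)<.1)&(abs(X[...,1])<.08)&(X[...,2]>.08)
    if b.sum()>3:
        p=X[b];v,u=np.nonzero(b);print(cam,"blue",b.sum(),p.mean(0),p.min(0),p.max(0),cv2.minAreaRect((p[:,:2]*1000).astype(np.float32)))
        top=p[p[:,2]>.116];print(len(top),top.mean(0),np.percentile(top[:,1],[2,98]))
    for r in manip.landmark_of(cam,"filter_plate")[:1]:print(r,onz(cam,r["point"],.012))
    for r in manip.landmark_of(cam,"well_floor")[:1]:print(r,onz(cam,r["point"],.092))
    cv2.imwrite(f"pics/e{cam}.png",cv2.resize(im[190:310,250:430] if cam=="side" else im[190:300,300:430],(720,540),interpolation=cv2.INTER_CUBIC))
print(manip.observe()["position"],manip.observe()["t"])
E
```

```text
side blue 70 [ 0.5028 -0.0072  0.116 ] [ 0.4977 -0.025   0.095 ] [0.5078 0.0234 0.1255] ((502.43280029296875, -0.8007221221923828), (9.88212776184082, 48.195594787597656), 1.672379970550537)
44 [ 0.5026 -0.0021  0.1219] [-0.019   0.0214]
{'point': [308.0, 265.0], 'score': 0.66} [0.5021 0.0078 0.092 ]
{'point': [283.1, 269.3], 'score': 0.35} [0.4769 0.2358 0.012 ]
[0.6886 0.0082 0.3193] 17.9333
```

View pics/eside.png

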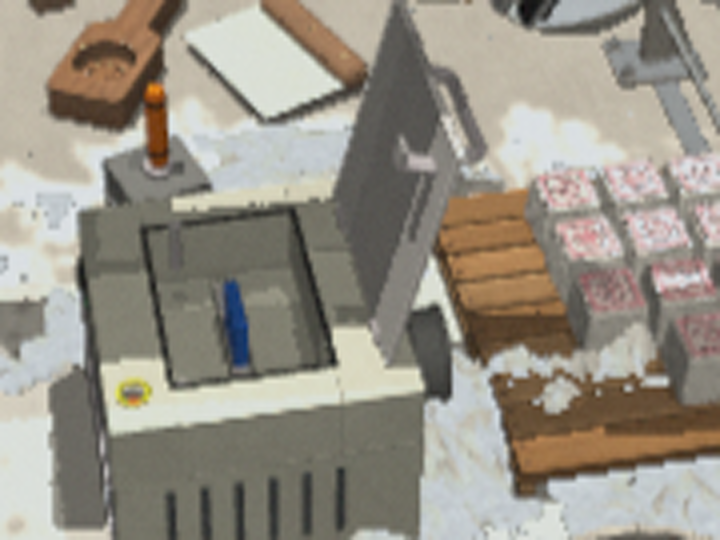

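The flap stands folded back and the blue tab sits upright in the well at about (308,262) in the image, which is (0.503, 0.000) in world coordinates. Next I'll untilt and go above the tab.

drive_tool(commands=[[0,-0.5,-0.2,0,0,0,15],[0,-0.9,0,-0.08,0,0,15],[0,-0.9,0,-0.083,0,0,20],[0,-0.9,0,-0.083,0,0,30],[0,-0.9,0,-0.083,0,0,45],[0,-0.9,0,-0.083,0,0,45],[0,-0.9,0,-0.083,0,0,45],[0,-0.6,0,-0.08,0,0,45],[0,0,0,0,0,0,45],[0,0,0,0,0,0,45]])

```text
t: 18.77
position: [0.5632, 0.003, 0.3912]
tcp_rot: [[-0.034, 0.989, -0.143], [0.999, 0.033, -0.006], [-0.002, -0.143, -0.99]]
contact_force: [0.6, -0.7, 0.0]
width: 0.0451
gripper_force: 0.0
```

drive_tool(commands=[[0,-0.6,0,-0.048,0,0,45],[0,-0.6,0,-0.048,0,0,45],[0,-0.5,0.3,-0.048,0,0,45],[0,-0.3,0.6,0,0,0,45],[0,0,0.8,0,0,0,45],[0,0,0.8,0,0,0,45],[0,0,0.6,0,0,0,45],[0,0,0.3,0,0,0,45],[0,0,0,0,0,0,45],[0,0,0,0,0,0,45]])

```text
t: 19.6
position: [0.5053, 0.0007, 0.292]
tcp_rot: [[-0.034, 0.999, -0.005], [0.999, 0.034, -0.001], [-0.001, -0.005, -1.0]]
contact_force: [0.5, -0.0, 0.2]
width: 0.0447
gripper_force: 0.0
```

drive_tool(commands=[[0,-0.05,0.5,-0.005,0,0,45],[0,0,0.9,0,0,0,45],[0,0,0.9,0,0,0,45],[0,0,0.9,0,0,0,45],[0,0,0.9,0,0,0,45],[0,0,0.7,0,0,0,45],[0,0,0.4,0,0,0,45],[0,0,0,0,0,0,45],[0,0,0,0,0,0,45]])

```text
t: 20.35
position: [0.504, 0.0005, 0.137]
tcp_rot: [[-0.034, 0.999, 0.002], [0.999, 0.034, -0.001], [-0.001, 0.002, -1.0]]
contact_force: [0.2, 0.9, 0.9]
width: 0.0448
gripper_force: 0.0
```

drive_tool(commands=[[0,-0.04,0.4,0,0,0,45],[0,0,0.3,0,0,0,45],[0,0,0,0,0,0,45],[0,0,0,0,0,0,25],[0,0,0,0,0,0,4],[0,0,0,0,0,0,4],[0,0,0,0,0,0,4],[0,0,0,0,0,0,4]])

```text
t: 21.02
position: [0.5025, 0.0004, 0.1155]
tcp_rot: [[-0.034, 0.999, 0.002], [0.999, 0.034, -0.001], [-0.001, 0.002, -1.0]]
contact_force: [-0.2, 0.2, 2.5]
width: 0.0086
gripper_force: 59.3
```

drive_tool(commands=[[0,0,-0.15,0,0,0,4],[0,0,-0.3,0,0,0,4],[0,0,-0.4,0,0,0,4],[0,0,-0.4,0,0,0,4],[0,0,0,0,0,0,4]])

```text
t: 21.43
position: [0.5038, 0.0004, 0.1562]
tcp_rot: [[-0.034, 0.999, 0.006], [0.999, 0.034, -0.002], [-0.002, 0.006, -1.0]]
contact_force: [0.9, -0.5, -0.9]
width: 0.009
gripper_force: 59.3
```

drive_tool(commands=[[0,0,-0.4,0,0,0,4],[0,0,-0.6,0,0,0,4],[0,0,-0.6,0,0,0,4],[0,0,-0.6,0,0,0,4],[0,0,-0.6,0,0,0,4],[0,0,-0.6,0,0,0,4],[0,0,-0.6,0,0,0,4],[0,0,-0.5,0,0,0,4],[0,0,-0.3,0,0,0,4],[0,0,-0.1,0,0,0,4],[0,0,0,0,0,0.03,4],[0,0,0,0,0,0,4]])

```text
t: 22.43
position: [0.5015, 0.0007, 0.2989]
tcp_rot: [[-0.002, 1.0, 0.0], [1.0, 0.002, -0.001], [-0.001, 0.0, -1.0]]
contact_force: [0.3, -0.2, -2.5]
width: 0.0089
gripper_force: 59.3
```

```bash
python3 - <<'E'
from h import *
np.set_printoptions(precision=4,suppress=True)
im,D=manip.capture("side");cv2.imwrite("pics/f.png",im)
s=manip.observe();print(s["t"],s["position"],s["width"],s["gripper_force"],s["contact_force"],np.abs(s["joint_velocities"]).max())
cv2.imwrite("pics/g.png",cv2.resize(im[150:310,230:430],(750,600),interpolation=cv2.INTER_CUBIC))
E
```

```text
22.4833 [0.5014 0.0007 0.2985] 0.008978503146720359 59.271374344825745 [-1.2494  0.454  -1.9624] 1.06756772699976
```

View pics/g.png

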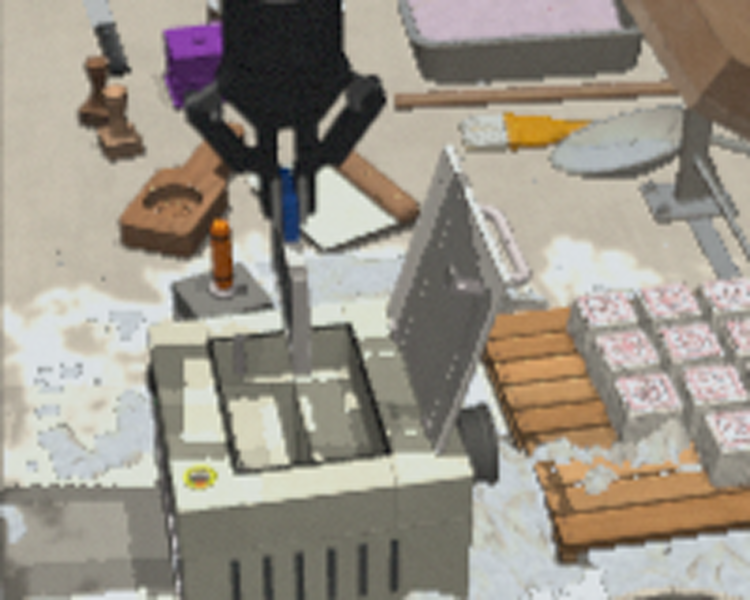

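The plate is held upright by the blue tab at (307,202), with its lower edge about 195 mm above the table. The flap is back and the tool is in its holder at (289,217). I'll let it settle, then hand in.

drive_tool(commands=[[0,0,0,0,0,0,4],[0,0,0,0,0,0,4],[0,0,0,0,0,0,4],[0,0,0,0,0,0,4],[0,0,0,0,0,0,4],[0,0,0,0,0,0,4]])

```text
t: 22.98
position: [0.5017, 0.0007, 0.2992]
tcp_rot: [[-0.004, 1.0, 0.001], [1.0, 0.004, -0.001], [-0.001, 0.001, -1.0]]
contact_force: [0.1, 0.8, -1.2]
width: 0.0087
gripper_force: 59.3
```

```bash
python3 -c "
from workcell import manip
print(manip.close_job())"
```

```text
the job is handed in; nothing more can be done
None
```

The job was handed in at about 23 s, with no verdict returned: the button was pressed, the tool is back in its holder, the flap is folded back, and the filter plate is held upright and square to the front, lower edge about 195 mm above the table.

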